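# Move a charged battery pack to the meter and hook it in

## Robot

A 7-joint arm with a two-finger parallel gripper is mounted at the origin on a cart in front of the work surface, level with it; the furniture and walls round the work are solid. World frame = base frame: x ahead of the robot, y to its left, z up, the work surface at z = 0. Lengths are in m, angles in rad, forces in N, time in s.
With the tool pointing down it reaches from about 0.425 to 0.925 m from the base axis. Payload 6.8 kg.
Tool frame: the origin (TCP) lies between the finger pads; the fingertips stand 17 mm ahead of it and the grasp point (between the pads) lies 2 mm behind it; z points along the fingers, y is the direction in which the jaws open and shut (so a half turn about z gives the same grasp; the last joint's range is limited). The gripper opens to 85 mm and grips with 20 to 120 N. Pads are 22 mm wide; open, the fingers measure 114 mm over their backs; the gripper's body (76 mm by 85 mm) begins 54 mm behind the grasp point. The pads swing forward as they close: fully open they stand 13 mm farther back than shut.
Start: joints at [1.129, 0.477, 0.022, 1.555, -0.011, 1.109, -0.083], TCP at [0.221, -0.638, 0.248] pointing down, gripper open.
Joint ranges: [-2.96, 2.96], [-0.34, 2.1], [-1.41, 1.46], [0.24, 2.44], [-1.37, 4.51], [0.17, 1.92], [-2.96, 2.96]. Speed limits (rad/s): [2.39, 2.39, 3.14, 3.14, 3.14, 3.14, 3.14].

## Interface

Orientations are given as a unit quaternion [w, x, y, z].
In Python, from station import bot gives the robot as it stands. The module is installed in compiled form; this text tells all that it offers.
- The arm moves only by the tool carry_out, never from a script. Its argument "moves" is a list of rows, each a list of 3 entries, a list of its own where there are three numbers: the turn, a rotation vector about the tool's x, y, z in degrees, then the shift along the tool's x, y, z in cm, then the finger opening in cm, from 0 to 8.54. A call has 1 to 5 rows; each row is the pose to reach, as a shift and turn from the pose commanded when the call began, along the tool's axes at that moment; what a row does not reach only later rows make up. A row lasts 1/8 s, in which the tool goes at most 62.5 mm and 10.7 degrees, less where a joint would pass 70% of its speed; a pose out of reach is approached as far as the arm can. A call with a gripper value outside its range is refused whole. The fingers move at their own pace and stop on an object; "newtons" is the grip in N (left out, the last holds). Time passes only in rows, so rows that repeat a pose let the fingers close. It gives the time, the measured TCP pose, the force and the opening at its end, in the units of the state.
- bot.get_obs(): the state, without advancing time (a new reading comes with each control period).
- bot.read_camera(name): name is "scene" or "top" or "wrist"; returns the picture (480x640x3 uint8, red, green, blue); there is no depth.
- bot.camera_info(name): a dict with "vertical_fov" (degrees; the focal length in pixels is half the picture's height over the tangent of half this angle, whatever the lens; pixels are square), "cx", "cy" (the principal point, pixels), "k1" (the pictures are not rectified: a ray, as slopes to the right and down, at radius r is drawn at 1 + k1 r^2 times it, then the intrinsics apply), "position" and "attitude" of the camera in the world. Camera axes: x right, y up, looking along -z (the intrinsics and any distortion apply to the point x, -y, -z); pixel columns grow to the right and rows downward; lengths in m; the calibration is good to about 2 mm. A picture is of the moment at which its call begins: read the wrist's pose just before it. camera_info takes no time and is no camera call; for the wrist camera it gives the pose at the moment of the call.
- bot.hand_in(): hands the job in, once; it reports no verdict.
Trained networks look in the newest picture that a camera, given by its name, has taken for a name from the list of things; names that differ only in an ending like _2 or _b are one class to them, and where a whole thing is asked for, a point or a joint stands for the part that bears it (a point fixed in the world has none). Each returns a list of dicts, best first, with "score" (0 to 1); they miss things now and then, are a little off and sometimes report something else, mostly with a low value. They report only what shows in the picture. A call takes as long as a camera call. They do not tell look-alikes from the thing itself.
- bot.silhouettes(label, camera): "region" (480x640 bool, what is visible of it) and "location" ([column, row] in pixels, amid what is visible of it).
The state is a dict: "t": time; "q": joint angles; "joint_vel": joint speeds; "joint_torque": joint torques, N m; "eef_pos": TCP position; "tool_rot": TCP orientation; "contact_force": force on the tool from outside, world axes, zero at the start; "torque": the same for the moment, N m; "gripper_width": opening from 0.0 (shut) to 1.0 (fully open).
Only numpy, scipy, OpenCV 4.12 (cv2) and the standard library are available. Lean on these libraries where they do the work, as an engineer would, in place of code of your own. Each camera call takes 0.05 s, during which the arm holds its last target. There are 200 camera calls.

## Task

Lift the battery pack out of the charging cradle, stand it upright on the bare worktop and let go, so that you can take it the other way round: the cradle leaves only its broad faces free, the meter's dock only its narrow ones. Then lower the pack fully home into the dock and swing the steel hook by its knob over the pack until it rests fully closed against its stud. Never let the pack topple, and leave the other things on the worktop where they are.

Things in the scene. Friction and masses are not known exactly. Their poses are not given: they have to be found in the camera images.
- pack_center (a point): Centre of the battery pack: loose upright grey block with dark ribs, 36 mm (its x) by 56 mm (y) by 64 mm high, 0.2 kg; 32 mm above its underside. Broad faces look along its +-x (grip 36 mm wide), narrow faces along +-y (grip 56 mm wide). The same turned half round. It starts in the cradle.
- cradle_pack (a point): Where the pack's centre is in the charging cradle (fixed, grey square base 92 mm wide, 10 mm high); 42 mm above the worktop, axes as the pack's there. Cheeks 30 mm wide, 6 mm thick, 72 mm high stand close at the pack's +-y faces (pack's top at 74 mm), so it can only be gripped along x; at its +-x faces are only kerbs, 18 mm high. The worktop between cradle and dock is bare.
- dock_pack (a point): Where the pack's centre is when home in the dock (fixed) at the meter's front; 42 mm above the worktop (dock floor at 10 mm). The pack's x must lie along this x, either way round; +x points to the meter's housing. Cheeks 44 mm wide, 72 mm high stand at the +-x faces; at +-y only kerbs 20 mm high: the pack goes in gripped along y. 1.5 mm clearance each side, tops flared by 3 mm.
- hook_pivot (a point): Upright pivot axis of the hook, on the dock's rear pillar, 30 mm along dock_pack's +x; 77 mm above the worktop, the underside of the hook. Axes as dock_pack's. Behind it stands the meter's housing (white box with small screen, 60 mm high, 62 x 96 mm, from 46 to 108 mm along dock_pack's +x).
- hook_knob (a point): Middle of the hook's black upright round knob, 12 mm diameter, from 83 to 107 mm above the worktop (this point at 95 mm), 66 mm from the pivot. The steel hook arm under it spans 77 to 83 mm. Take the knob from above, fingertips above 85 mm. The stud that the hook's recess meets stands on the front cheek, 24 mm along dock_pack's -x, top at 85 mm.
- hook (a joint): Swing of the hook about its upright pivot, rad: 0 = closed (stop), arm along dock_pack's -x over the pack, against the stud; grows to 2.5 as the arm swings to dock_pack's +y and back above the housing. At angle a the knob is 66 mm x (-cos a, sin a) from the pivot in dock_pack's x, y. Light friction (0.6 N at the knob); stays where it is left. Starts open.
- cell_b: Bystander: clear square sample cell, 28 x 28 x 66 mm, standing; origin at its underside.
- cell_c: Bystander: clear square sample cell, 28 x 28 x 66 mm, standing; origin at its underside.
- bench_timer: Bystander: small bench timer lying flat, 62 x 66 x 20 mm; origin at its underside.
Mind the look-alikes: they are no part of the job. Of the things that look like the part that bears pack_center, the middle-sized one is meant.

How it is judged:
On the way, in this order (a step that is already met when the one before it is completed fails the run):
1. the pack stands upright on the bare worktop, let go (height (world z) of pack_center between 0.029 and 0.035 m and angle between pack_center's own z axis and vertical below 0.05 rad and contact force between the fingers and pack below 0.05 N), for 0.1 s.
2. the pack is fully home in the dock (horizontal distance between pack_center and dock_pack below 0.0045 m and z of pack_center in the frame of dock_pack between -0.0025 and 0.0025 m and angle between the x axis of pack_center and the x axis of dock_pack, either way round below 0.1 rad and angle between pack_center's own z axis and vertical below 0.05 rad), for 0.2 s.
3. the hook is swung fully closed over the pack (all of step 2 and value of joint hook below 0.06 rad), for 0.2 s.
At the end, for the whole second after the job is handed in: The pack is home in the dock (centre within 4.5 mm across and 2.5 mm in height of dock_pack, turned less than 0.1 rad and tilted less than 0.05 rad), the hook is closed to less than 0.06 rad, both at rest (all of step 3 and linear speed of pack below 0.01 m/s and velocity of joint hook below 0.05 rad/s); the robot touches nothing.
It fails at once if the pack toppled (tilted more than 0.6 rad) (angle between pack_center's own z axis and vertical above 0.6 rad).
It fails at once if cell_b moved more than 3 cm (distance of cell_b from where it was at the start of the episode above 0.03 m).
It fails at once if cell_c moved more than 3 cm (distance of cell_c from where it was at the start of the episode above 0.03 m).
It fails at once if bench_timer moved more than 3 cm (distance of bench_timer from where it was at the start of the episode above 0.03 m).
It also fails if it takes over 70 s, if anything falls off the work surface, if the arm or the gripper's body presses on something with over 40 N, if the wrist force passes 120 N, or if a joint passes its speed limit or range.

## Working session

There is one attempt and no reset: what is moved stays moved. The work goes in short steps, Python scripts to look and compute and a tool call to move; the robot and the scene stay as the last step left them, time stands still between calls to the robot, and variables do not carry over. Pictures are saved under pics/ and viewed, about 8 in all and at most 12, crops included, and the job is handed in when it is done.

Besides the shell and the picture viewer there is one more tool, called after "Call:" as name(argument=value, ...) on one line, values as JSON. carry_out: Moves the arm, as the interface text tells. Its arguments: {"type":"object","properties":{"moves":{"type":"array"},"newtons":{"type":"number"}},"required":["moves"]}

```bash
mkdir -p pics
cat > h.py <<'E'
import numpy as np, cv2
from station import bot
from scipy.spatial.transform import Rotation as R
def rot(q): q=np.array(q); return R.from_quat(q[[1,2,3,0]])
def K(ci): return 240/np.tan(np.radians(ci['vertical_fov'])/2)
def att(ci):
    a=np.array(ci['attitude'],float)
    return R.from_matrix(a) if a.shape==(3,3) else rot(a)
def proj(p,ci):
    c=att(ci).inv().apply(np.atleast_2d(p)-np.array(ci['position']))
    s=np.c_[c[:,0],-c[:,1]]/-c[:,2:3]
    s=s*(1+ci['k1']*(s**2).sum(1,keepdims=True))
    return s*K(ci)+[ci['cx'],ci['cy']]
def unproj(px,z,ci):
    d=(np.atleast_2d(px).astype(float)-[ci['cx'],ci['cy']])/K(ci); s=d.copy()
    for _ in range(20): s=d/(1+ci['k1']*(s**2).sum(1,keepdims=True))
    w=att(ci).apply(np.c_[s[:,0],-s[:,1],-np.ones(len(s))]); o=np.array(ci['position'])
    return o+w*((z-o[2])/w[:,2])[:,None]
def save(n,im): cv2.imwrite('pics/'+n,im[:,:,::-1])
E
python3 - <<'E'
from h import *
print(bot.get_obs())
for n in('scene','top','wrist'):
    ci=bot.camera_info(n); print(n,ci)
a=bot.read_camera('scene'); b=bot.read_camera('top')
save('s0.png',a); save('t0.png',b)
ci=bot.camera_info('top')
for l in ('pack_center','cradle_pack','dock_pack','hook_pivot','hook_knob','hook','cell_b','bench_timer'):
    for r in bot.silhouettes(l,'top'):
        c=r['location']; print(l,round(r['score'],2),np.round(c),r['region'].sum(),np.round(unproj(c,0.07,ci),3))
E
```

```text
{'t': 0.0, 'q': array([ 1.12891271,  0.4777918 ,  0.02234008,  1.55643894, -0.01151234,
        1.10928174, -0.08306114]), 'joint_vel': array([ 6.83261372e-04, -5.77750374e-05, -9.92661957e-05,  4.00529100e-04,
        1.36752280e-03, -1.51534826e-03,  2.33445150e-04]), 'joint_torque': array([-3.62901237e-04, -5.96467888e+01,  1.60788383e+00, -2.81202292e+01,
        1.24152331e-02,  9.30056238e-03, -5.33554658e-05]), 'eef_pos': array([ 0.2209556 , -0.63722978,  0.24733653]), 'tool_rot': array([-8.71275468e-04,  9.86100910e-01,  1.66145094e-01, -2.08555589e-04]), 'contact_force': array([ 0.00591182, -0.31281891,  0.50689404]), 'torque': array([ 0.00609459,  0.03980437, -0.04667659]), 'gripper_width': 1.0035094785786496}
scene {'vertical_fov': 51.70908316030537, 'cx': 308.7770406231321, 'cy': 238.39096379839603, 'k1': -0.06554318803638692, 'position': array([-0.02071187,  0.33107749,  0.73785922]), 'attitude': array([-0.34051761, -0.16171231,  0.40097437,  0.83493499])}
top {'vertical_fov': 51.05615227398352, 'cx': 320.49869311022206, 'cy': 240.11491990144148, 'k1': 0.0196421382666214
[... 466 characters left out ...]
40. 267.] 412 [[0.494 0.12  0.07 ]]
pack_center 0.64 [146. 219.] 1306 [[0.591 0.109 0.07 ]]
pack_center 0.39 [384. 239.] 2627 [[ 0.536 -0.38   0.07 ]]
cradle_pack 0.92 [201. 279.] 1392 [[ 0.464 -0.003  0.07 ]]
cradle_pack 0.38 [183. 279.] 518 [[0.467 0.033 0.07 ]]
dock_pack 0.79 [382. 239.] 2636 [[ 0.537 -0.377  0.07 ]]
hook_pivot 0.83 [383. 239.] 2611 [[ 0.537 -0.379  0.07 ]]
hook_pivot 0.61 [186. 282.] 472 [[0.46  0.028 0.07 ]]
hook_knob 0.52 [373. 242.] 231 [[ 0.531 -0.358  0.07 ]]
hook 0.8 [368. 246.] 238 [[ 0.523 -0.348  0.07 ]]
cell_b 0.79 [261. 210.] 203 [[ 0.604 -0.127  0.07 ]]
cell_b 0.54 [286. 206.] 224 [[ 0.61 -0.18  0.07]]
bench_timer 0.63 [470. 245.] 824 [[ 0.519 -0.559  0.07 ]]
```

Run:
```python
import cv2
a=cv2.imread('pics/t0.png')[170:350,90:520]
cv2.imwrite('pics/t0c.png',cv2.resize(a,None,fx=1.86,fy=1.86,interpolation=cv2.INTER_CUBIC))
```

```text
(no output)
```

View pics/t0c.png

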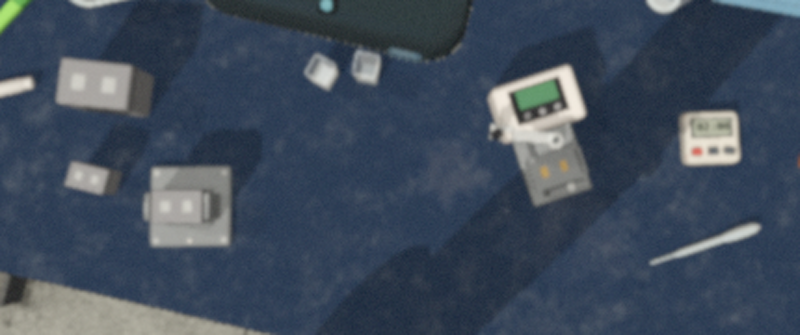

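View pics/s0.png

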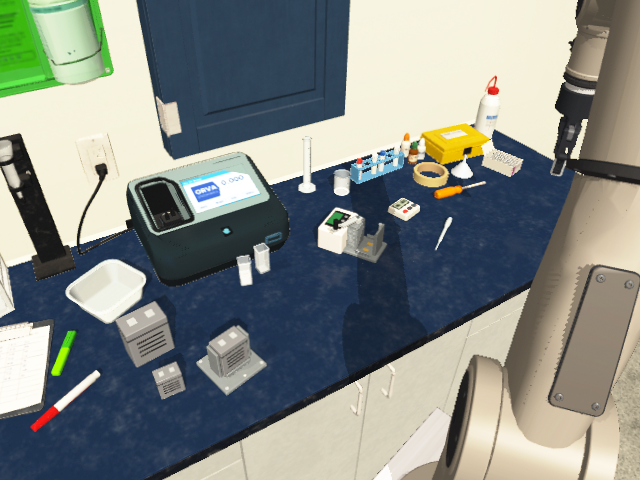

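The pack in the cradle, which is the middle-sized one, is at top px ≈(190,281). The dock and meter are at ≈(385,255), with the hook swung out to the left and its knob at ≈(356,241). The two look-alike blocks stand to the left. Next I work out a viewing pose for the wrist camera over the dock, which is on the way.

```bash
cat >> h.py <<'E'
def yawR(yaw): # tool pointing down, tool x at world yaw
    c,s=np.cos(yaw),np.sin(yaw); return R.from_matrix(np.array([[c,s,0],[s,-c,0],[0,0,-1.]]))
def plan(pos,yawdeg):
    o=bot.get_obs(); r=rot(o['tool_rot']); T=yawR(np.radians(yawdeg))
    sh=r.inv().apply(np.array(pos)-o['eef_pos'])*100; tv=np.degrees((r.inv()*T).as_rotvec())
    print('plan',pos,yawdeg,'turn',np.round(tv,2),'shift cm',np.round(sh,2),'rows>=',np.ceil(max(np.linalg.norm(sh)/6.25,np.linalg.norm(tv)/10.7)))
def now():
    o=bot.get_obs(); x=rot(o['tool_rot']).as_matrix()
    print('t',round(o['t'],2),'pos',np.round(o['eef_pos'],4),'yaw',round(np.degrees(np.arctan2(x[1,0],x[0,0])),2),'zdir',np.round(x[:,2],3),'w',round(o['gripper_width'],3),'F',np.round(o['contact_force'],1),'q',np.round(o['q'],2))
def camat(pos,yawdeg):
    o=bot.get_obs(); r=rot(o['tool_rot']); ci=dict(bot.camera_info('wrist')); T=yawR(np.radians(yawdeg))
    rel=r.inv().apply(np.array(ci['position'])-o['eef_pos']); 
    ci['position']=np.array(pos)+T.apply(rel); a=(T*r.inv()*att(ci)).as_quat(); ci['attitude']=[a[3],a[0],a[1],a[2]]
    return ci
E
python3 - <<'E'
from h import *
now(); ci=bot.camera_info('top')
f=lambda c:np.array(c)/1.86+[90,170]
for n,c,z in [('piv',(556,140),.083),('knob',(495,130),.1),('stud',(573,187),.085),('dockfrontL',(537,206),0),('dockfrontR',(592,188),.0),('house',[(490,98),(572,66),(585,103),(500,133)],.06),
  ('cradle',[(150,167),(231,167),(231,246),(150,246)],.01),('packtop',[(158,190),(204,190),(204,222),(158,222)],.074),('cell',(321,72),.066),('cell',(367,68),.066),('timer',(710,138),.02)]:
    print(n,np.round(unproj(f(np.atleast_2d(c)),z,ci),3).tolist())
w=bot.camera_info('wrist'); print('look',att(w).apply([0,0,-1]),'rel',rot(bot.get_obs()['tool_rot']).inv().apply(w['position']-bot.get_obs()['eef_pos']))
E
```

```text
t 0.5 pos [ 0.2211 -0.6377  0.2482] yaw 19.13 zdir [-0.  0. -1.] w 1.0 F [-0.8  1.3 -0.8] q [ 1.13  0.48  0.02  1.56 -0.01  1.11 -0.08]
piv [[0.522, -0.389, 0.083]]
knob [[0.534, -0.321, 0.1]]
stud [[0.47, -0.405, 0.085]]
dockfrontL [[0.45, -0.377, 0.0]]
dockfrontR [[0.469, -0.443, 0.0]]
house [[0.573, -0.32, 0.06], [0.607, -0.414, 0.06], [0.565, -0.427, 0.06], [0.533, -0.33, 0.06]]
cradle [[0.509, 0.075, 0.01], [0.506, -0.019, 0.01], [0.414, -0.018, 0.01], [0.417, 0.075, 0.01]]
packtop [[0.48, 0.049, 0.074], [0.479, -0.001, 0.074], [0.444, -0.001, 0.074], [0.445, 0.049, 0.074]]
cell [[0.607, -0.131, 0.066]]
cell [[0.61, -0.183, 0.066]]
timer [[0.524, -0.58, 0.02]]
look [-0.28884296 -0.10161505 -0.95196855] rel [ 0.07706469  0.00057673 -0.12598645]
```

Call:
carry_out(moves=[[[0, 0, 0], [6, -2.4, 0.5], 8.5], [[0, 0, 0], [12, -4.8, 1], 8.5], [[0, 0, 0], [18, -7.2, 1.5], 8.5], [[0, 0, 0], [24, -9.6, 2], 8.5], [[0, 0, 0], [29, -11.6, 2.4], 8.5]])

```text
t: 1.12
eef_pos: [0.458, -0.4323, 0.2245]
tool_rot: [0.0, 0.986, 0.166, 0.0]
contact_force: [1.7, -0.3, 1.0]
gripper_width: 0.995
```

Call:
carry_out(moves=[[[0, 0, 0], [5.3, -2.2, 0.4], 8.5], [[0, 0, 0], [5.3, -2.2, 0.4], 8.5], [[0, 0, 0], [5.3, -2.2, 0.4], 8.5]])

```text
t: 1.5
eef_pos: [0.4991, -0.3959, 0.2203]
tool_rot: [0.0, 0.986, 0.166, -0.0]
contact_force: [-0.7, -0.3, -0.7]
gripper_width: 0.997
```

Run:
```python
from h import *
now(); ci=bot.camera_info('wrist'); a=bot.read_camera('wrist'); save('w1.png',a)
np.save('w1.npy',np.array([ci['position'],[0,0,0]])); 
import pickle; pickle.dump(ci,open('w1.pkl','wb'))
for l in ('hook_knob','hook','dock_pack'):
    for r in bot.silhouettes(l,'wrist'):
        c=r['location']; print(l,round(r['score'],2),np.round(c),r['region'].sum())
```

```text
t 1.5 pos [ 0.4991 -0.3959  0.2203] yaw 19.13 zdir [-0.001 -0.    -1.   ] w 0.997 F [-0.7 -0.3 -0.7] q [ 0.63  0.44 -0.08  1.68  0.04  1.03 -0.7 ]
hook_knob 0.57 [272. 181.] 2264
hook 0.71 [274. 181.] 2359
dock_pack 0.71 [316. 164.] 18529
dock_pack 0.3 [274. 180.] 2361
```

View pics/w1.png

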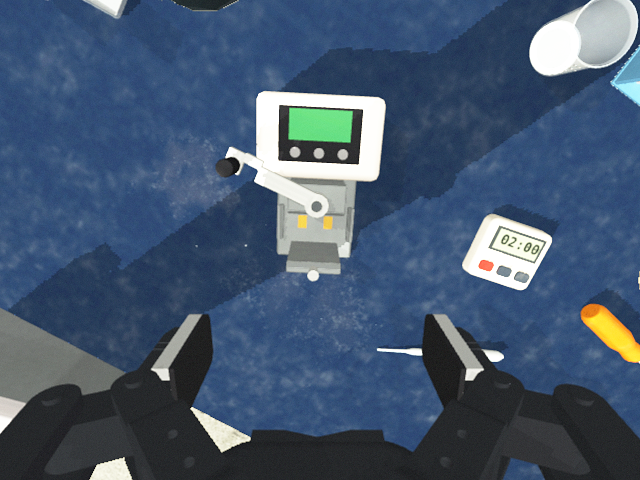

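The wrist view shows the dock: pivot at px (317,206), stud (313,275), knob (226,167), housing top corners ≈(257,93), (385,98), (379,181), (262,176).

Run:
```python
from h import *; import pickle
ci=pickle.load(open('w1.pkl','rb'))
im=cv2.imread('pics/w1.png'); cv2.imwrite('pics/w1c.png',cv2.resize(im[85:290,205:400],None,fx=4,fy=2.9 if 0 else 4,interpolation=cv2.INTER_CUBIC)[:,:780][:,:][220:820])
u=lambda c,z:unproj(c,z,ci)
P=u((317,206),.085)[0];S=u((313,275),.085)[0];Kn=u((222,167),.107)[0]
H=u([(257,93),(385,98),(379,181),(262,176)],.06)
print(P,S,Kn,H.round(4).tolist())
d=P-S; print(np.linalg.norm(d),np.degrees(np.arctan2(d[1],d[0])), 'mid-based dock',S+d*24/54)
hc=H.mean(0); e=(H[0]+H[1]-H[2]-H[3])/2; print('house',hc,np.degrees(np.arctan2(e[1],e[0])),np.linalg.norm(e), np.linalg.norm(H[0]-H[1]))
k=Kn-P; print('knob r',np.linalg.norm(k[:2]))
```

```text
[ 0.52210852 -0.38896264  0.085     ] [ 0.47033929 -0.40367687  0.085     ] [ 0.53033531 -0.32166577  0.107     ] [[0.5813, -0.3226, 0.06], [0.6086, -0.4112, 0.06], [0.5516, -0.4297, 0.06], [0.5256, -0.3428, 0.06]]
0.053819716621531316 15.866596293497015 mid-based dock [ 0.49334783 -0.39713721  0.085     ]
house [ 0.56678639 -0.37658593  0.06      ] 18.96094249483233 0.059556238485573045 0.0927480016311606
knob r 0.06779785532518368
```

View pics/w1c.png

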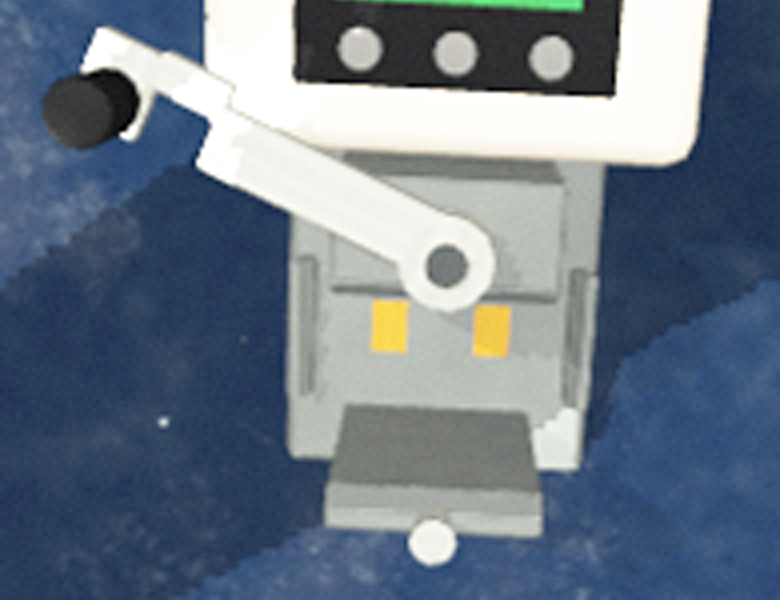

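Call:
carry_out(moves=[[[0, 0, -10], [1.5, -5.8, 0], 8.5], [[0, 0, -20], [3, -11.6, 0], 8.5], [[0, 0, -30], [4.4, -17.5, 0], 8.5], [[0, 0, -40], [5.9, -23.3, 0], 8.5], [[0, 0, -50], [7.3, -29, 0], 8.5]])

```text
t: 2.33
eef_pos: [0.4729, -0.0968, 0.2208]
tool_rot: [0.001, 0.822, 0.569, 0.0]
contact_force: [0.6, -0.2, 0.7]
gripper_width: 0.995
```

Run:
```python
from h import *
now(); plan([.462,.024,.22],90)
```

```text
t 2.33 pos [ 0.4729 -0.0968  0.2208] yaw 69.34 zdir [ 0.001 -0.001 -1.   ] w 0.995 F [ 0.6 -0.2  0.7] q [ 0.41  0.22 -0.38  2.01  0.1   0.93 -0.39]
plan [0.462, 0.024, 0.22] 90 turn [ 7.000e-02  2.000e-02 -2.066e+01] shift cm [10.91 -5.28  0.07] rows>= 2.0
```

Call:
carry_out(moves=[[[0, 0, -10], [5, -2.6, 0], 8.5], [[0, 0, -20.6], [10.9, -5.3, 0], 8.5], [[0, 0, -20.6], [10.9, -5.3, 0], 8.5], [[0, 0, -20.6], [10.9, -5.3, 0], 8.5]])

```text
t: 2.82
eef_pos: [0.4628, 0.0221, 0.2205]
tool_rot: [0.0, 0.71, 0.705, -0.0]
contact_force: [0.1, -1.2, 0.5]
gripper_width: 0.994
```

Run:
```python
from h import *; import pickle
now(); ci=bot.camera_info('wrist'); a=bot.read_camera('wrist'); save('w2.png',a)
pickle.dump(ci,open('w2.pkl','wb'))
c=a[100:400,150:550]; save('w2c.png',cv2.resize(c,None,fx=2,fy=2,interpolation=cv2.INTER_CUBIC))
for l in ('pack_center','cradle_pack'):
    for r in bot.silhouettes(l,'wrist'):
        c=r['location']; print(l,round(r['score'],2),np.round(c),r['region'].sum(),unproj(c,.074,ci).round(4))
```

```text
t 2.83 pos [0.4628 0.0221 0.2205] yaw 89.61 zdir [ 0.    -0.001 -1.   ] w 0.994 F [ 0.1 -1.2  0.5] q [ 0.28  0.2  -0.52  2.05  0.12  0.92 -0.31]
pack_center 0.75 [318. 220.] 3537 [[0.4626 0.0327 0.074 ]]
pack_center 0.68 [505.  99.] 14004 [[0.5923 0.1181 0.074 ]]
pack_center 0.67 [363.  80.] 2597 [[0.494  0.1305 0.074 ]]
cradle_pack 0.78 [313. 182.] 6412 [[0.4593 0.0615 0.074 ]]
```

View pics/w2c.png

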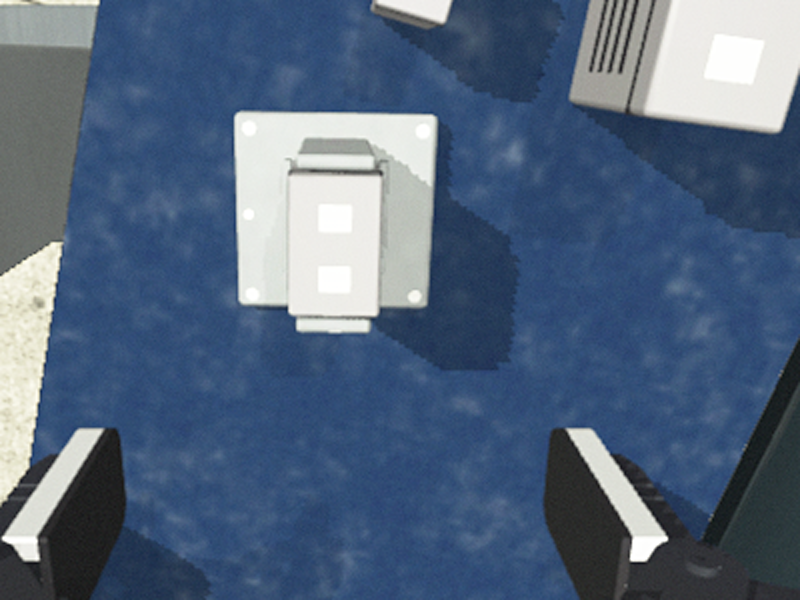

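The pack top is centred at crop (335,244), with corners ≈(290,172), (382,172), (380,317), (288,315).

Run:
```python
from h import *; import pickle
ci=pickle.load(open('w2.pkl','rb')); f=lambda c:np.array(c)/2+[150,100]
for nm,c,z in (('pack',[(290,172),(382,172),(380,317),(288,315)],.074),('base',[(235,112),(438,114),(429,307),(239,305)],.01),('squares',[(335,218),(334,280)],.074)):
    q=unproj(f(c),z,ci); print(nm,q[:,:2].round(4).tolist(),q.mean(0).round(4))
    e=q[0]-q[-1] if len(q)>2 else q[0]-q[1]; print(np.degrees(np.arctan2(e[1],e[0])),np.linalg.norm(e), np.linalg.norm(q[1]-q[0]))
plan([.463,.024,.22],89.6)
```

```text
pack [[0.4458, 0.0589], [0.4799, 0.0587], [0.4799, 0.0017], [0.4436, 0.0027]] [0.4623 0.0305 0.074 ]
87.75427580744021 0.0562502248590345 0.03409309895109984
base [[0.4181, 0.0763], [0.5087, 0.0748], [0.5077, -0.0163], [0.4156, -0.0147]] [0.4625 0.03   0.01  ]
88.45496677031183 0.09102492756608746 0.09066826365677602
squares [[0.4624, 0.0415], [0.4619, 0.017]] [0.4621 0.0293 0.074 ]
88.73028797668911 0.02447538878068974 0.02447538878068974
plan [0.463, 0.024, 0.22] 89.6 turn [-0.01  0.03 -0.1 ] shift cm [0.28 0.01 0.03] rows>= 1.0
```

Call:
carry_out(moves=[[[0, 0, 0.6], [0.8, 0, 4], 8.5], [[0, 0, 0.6], [0.8, 0, 9], 8.5], [[0, 0, 0.6], [0.8, 0, 13.5], 8.5], [[0, 0, 0.6], [0.8, 0, 16.6], 8.5], [[0, 0, 0.6], [0.8, 0, 16.6], 8.5]], newtons=40)

```text
t: 3.6
eef_pos: [0.4612, 0.0298, 0.0525]
tool_rot: [-0.001, 0.713, 0.701, -0.002]
contact_force: [-0.7, -0.6, 0.3]
gripper_width: 0.996
```

Call:
carry_out(moves=[[[0, 0, 0], [0, 0, 0], 2.5], [[0, 0, 0], [0, 0, 0], 2.5], [[0, 0, 0], [0, 0, 0], 2.5], [[0, 0, 0], [0, 0, 0], 2.5], [[0, 0, 0], [0, 0, 0], 2.5]], newtons=40)

```text
t: 4.22
eef_pos: [0.4637, 0.031, 0.0556]
tool_rot: [0.001, 0.713, 0.702, 0.001]
contact_force: [-1.8, -0.5, 9.1]
gripper_width: 0.416
```

Run:
```python
from h import *; now()
```

```text
t 4.22 pos [0.4637 0.031  0.0556] yaw 89.11 zdir [ 0.002 -0.    -1.   ] w 0.416 F [-1.8 -0.5  9.1] q [ 0.15  0.47 -0.42  2.17  0.35  0.56 -0.55]
```

Call:
carry_out(moves=[[[0, 0, 0], [0, 0, -2], 2.5], [[0, 0, 0], [0, 0, -6], 2.5], [[0, 0, 0], [0, 0, -10], 2.5], [[0, 0, 0], [-4, 0.3, -10], 2.5], [[0, 0, 0], [-9, 0.6, -10], 2.5]])

```text
t: 4.85
eef_pos: [0.4678, -0.0591, 0.1555]
tool_rot: [0.001, 0.711, 0.703, 0.001]
contact_force: [1.7, -0.5, -2.4]
gripper_width: 0.413
```

Run:
```python
from h import *; now(); plan([.48,-.17,.155],89.1)
```

```text
t 4.85 pos [ 0.4678 -0.0591  0.1555] yaw 89.29 zdir [ 0.002 -0.    -1.   ] w 0.413 F [ 1.7 -0.5 -2.4] q [ 0.4   0.3  -0.47  2.09  0.2   0.78 -0.21]
plan [0.48, -0.17, 0.155] 89.1 turn [0.13 0.01 0.19] shift cm [-11.08   1.35   0.05] rows>= 2.0
```

Call:
carry_out(moves=[[[0, 0, 0], [-5.5, 0.7, 0], 2.5], [[0, 0, 0], [-11, 1.3, 0], 2.5], [[0, 0, 0], [-11, 1.3, 4.5], 2.5], [[0, 0, 0], [-11, 1.3, 8], 2.5], [[0, 0, 0], [-11, 1.3, 9.5], 2.5]])

```text
t: 5.48
eef_pos: [0.4773, -0.1689, 0.0578]
tool_rot: [-0.001, 0.713, 0.702, -0.001]
contact_force: [-0.2, -0.1, -3.3]
gripper_width: 0.415
```

Call:
carry_out(moves=[[[0, 0, 0], [0, 0, 0.5], 2.5], [[0, 0, 0], [0, 0, 1.0], 2.5], [[0, 0, 0], [0, 0, 1.3], 2.5], [[0, 0, 0], [0, 0, 1.4], 2.5], [[0, 0, 0], [0, 0, 1.4], 2.5]])

```text
t: 6.1
eef_pos: [0.4789, -0.1692, 0.0457]
tool_rot: [0.0, 0.712, 0.702, 0.0]
contact_force: [-0.5, -0.2, -2.2]
gripper_width: 0.419
```

Run:
```python
from h import *; now()
```

```text
t 6.1 pos [ 0.4789 -0.1692  0.0457] yaw 89.13 zdir [ 0. -0. -1.] w 0.419 F [-0.5 -0.2 -2.2] q [ 0.5   0.53 -0.35  2.08  0.32  0.58 -0.09]
```

Call:
carry_out(moves=[[[0, 0, 0], [0, 0, 0.1], 2.5], [[0, 0, 0], [0, 0, 0.15], 2.5], [[0, 0, 0], [0, 0, 0.15], 2.5]])

```text
t: 6.48
eef_pos: [0.4789, -0.1692, 0.0456]
tool_rot: [0.0, 0.713, 0.702, -0.0]
contact_force: [-6.1, 1.6, 18.1]
gripper_width: 0.413
```

Run:
```python
from h import *; now()
```

```text
t 6.47 pos [ 0.4789 -0.1692  0.0456] yaw 89.12 zdir [ 0.    -0.001 -1.   ] w 0.413 F [-6.1  1.6 18.1] q [ 0.5   0.53 -0.35  2.08  0.32  0.58 -0.09]
```

Call:
carry_out(moves=[[[0, 0, 0], [0, 0, -0.1], 2.5], [[0, 0, 0], [0, 0, -0.1], 8.5], [[0, 0, 0], [0, 0, -0.1], 8.5], [[0, 0, 0], [0, 0, -0.1], 8.5], [[0, 0, 0], [0, 0, -0.1], 8.5]])

```text
t: 7.1
eef_pos: [0.4787, -0.1691, 0.0448]
tool_rot: [-0.0, 0.712, 0.702, -0.0]
contact_force: [-1.1, -0.2, 0.2]
gripper_width: 0.994
```

Call:
carry_out(moves=[[[0, 0, 0], [0, 0, -4], 8.5], [[0, 0, 0], [0, 0, -9], 8.5], [[0, 0, 0], [0, 0, -14], 8.5], [[0, 0, 10], [0, 0, -17.5], 8.5], [[0, 0, 20], [0, 0, -17.5], 8.5]])

```text
t: 7.72
eef_pos: [0.4805, -0.1696, 0.223]
tool_rot: [0.002, 0.825, 0.565, 0.002]
contact_force: [0.6, 0.4, -0.6]
gripper_width: 0.999
```

Call:
carry_out(moves=[[[0, 0, 10], [0, 0, 0], 8.5], [[0, 0, 20], [0, 0, 0], 8.5], [[0, 0, 30], [0, 0, 0], 8.5], [[0, 0, 40], [0, 0, 0], 8.5], [[0, 0, 50], [0, 0, 0], 8.5]])

```text
t: 8.35
eef_pos: [0.4785, -0.169, 0.2197]
tool_rot: [-0.0, 0.987, 0.163, -0.0]
contact_force: [-0.6, -0.0, -1.2]
gripper_width: 0.996
```

Call:
carry_out(moves=[[[0, 0, 10], [0, 0, 0], 8.5], [[0, 0, 19.1], [0, 0, 0], 8.5], [[0, 0, 19.1], [0, 0, 0], 8.5], [[0, 0, 19.1], [0, 0, 0], 8.5]])

```text
t: 8.85
eef_pos: [0.4787, -0.169, 0.2198]
tool_rot: [-0.0, 1.0, 0.002, -0.0]
contact_force: [-0.7, 1.0, -0.3]
gripper_width: 0.998
```

Run:
```python
from h import *; import pickle
now(); ci=bot.camera_info('wrist'); a=bot.read_camera('wrist')
pickle.dump(ci,open('w3.pkl','wb'))
c=a[100:400,120:520]; save('w3c.png',cv2.resize(c,None,fx=2,fy=2,interpolation=cv2.INTER_CUBIC))
for r in bot.silhouettes('pack_center','wrist'):
        c=r['location']; print(round(r['score'],2),np.round(c),r['region'].sum(),unproj(c,.064,ci).round(4))
```

```text
t 8.85 pos [ 0.4787 -0.169   0.2198] yaw 0.21 zdir [-0.  0. -1.] w 0.998 F [-0.7  1.  -0.3] q [ 0.39  0.24 -0.2   1.97  0.06  0.93 -1.41]
0.66 [318. 225.] 3773 [[ 0.484  -0.1713  0.064 ]]
0.6 [15. 84.] 1971 [[0.5856 0.043  0.064 ]]
0.42 [265.  50.] 2217 [[ 0.608  -0.1344  0.064 ]]
```

View pics/w3c.png

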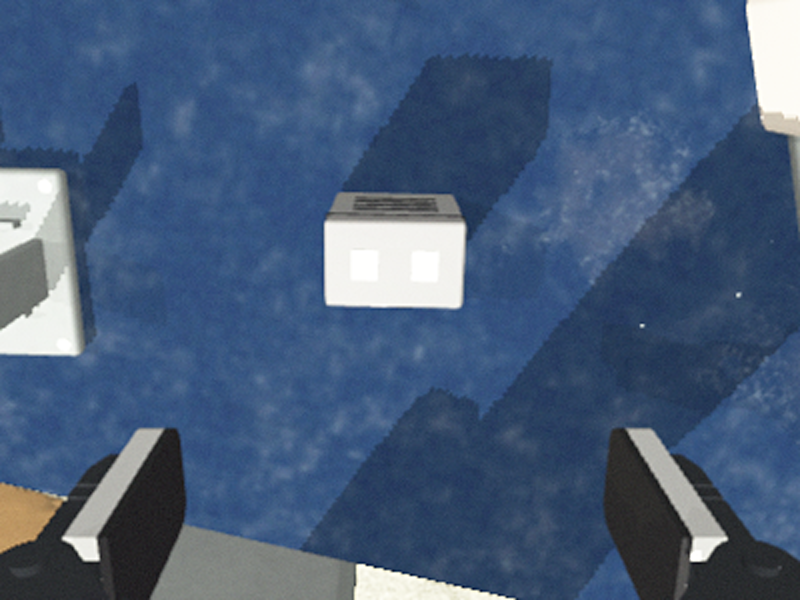

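The pack stands upright and alone. Its top corners are at crop ≈(326,220), (465,222), (463,308), (325,305).

Run:
```python
from h import *; import pickle
ci=pickle.load(open('w3.pkl','rb')); f=lambda c:np.array(c)/2+[120,100]
q=unproj(f([(326,220),(465,222),(463,308),(325,305)]),.064,ci); print(q.round(4).tolist(),q.mean(0))
s=unproj(f([(364,265),(425,266)]),.064,ci); print(s,s.mean(0)); e=s[0]-s[1]; print('pack x yaw',np.degrees(np.arctan2(e[1],e[0]))-90)
```

```text
[[0.4957, -0.1438, 0.064], [0.4951, -0.1982, 0.064], [0.4595, -0.1986, 0.064], [0.4606, -0.1425, 0.064]] [ 0.47770003 -0.17077156  0.064     ]
[[ 0.47747165 -0.15850051  0.064     ]
 [ 0.47713487 -0.1828252   0.064     ]] [ 0.47730326 -0.17066286  0.064     ]
pack x yaw -0.79321190468211
```

Call:
carry_out(moves=[[[0, 0, 1], [-0.1, 0.15, 5], 8.5], [[0, 0, 1], [-0.1, 0.15, 10], 8.5], [[0, 0, 1], [-0.1, 0.15, 14], 8.5], [[0, 0, 1], [-0.1, 0.15, 17.3], 8.5], [[0, 0, 1], [-0.1, 0.15, 17.3], 8.5]])

```text
t: 9.57
eef_pos: [0.476, -0.1701, 0.0449]
tool_rot: [-0.001, 1.0, -0.008, -0.002]
contact_force: [0.6, -0.1, 0.5]
gripper_width: 0.994
```

Call:
carry_out(moves=[[[0, 0, 0], [0, 0, 0], 4.5], [[0, 0, 0], [0, 0, 0], 4.5], [[0, 0, 0], [0, 0, 0], 4.5], [[0, 0, 0], [0, 0, 0], 4.5]], newtons=40)

```text
t: 10.07
eef_pos: [0.4791, -0.1708, 0.0486]
tool_rot: [0.0, 1.0, -0.008, 0.002]
contact_force: [-0.6, 0.5, 7.7]
gripper_width: 0.65
```

Run:
```python
from h import *; now()
```

```text
t 10.07 pos [ 0.4791 -0.1708  0.0486] yaw -0.97 zdir [ 0.003 -0.001 -1.   ] w 0.65 F [-0.6  0.5  7.7] q [ 0.35  0.5  -0.16  2.09  0.15  0.56 -1.5 ]
```

Call:
carry_out(moves=[[[0, 0, 0], [0, 0, -3], 4.5], [[0, 0, 0], [0, 0, -8], 4.5], [[0, 0, 0], [0, 0, -12], 4.5], [[0, 0, -6], [0.4, 5, -12.5], 4.5], [[0, 0, -12], [0.8, 11, -12.5], 4.5]])

```text
t: 10.7
eef_pos: [0.4849, -0.281, 0.174]
tool_rot: [0.001, 0.995, 0.1, 0.002]
contact_force: [1.0, -0.1, -2.2]
gripper_width: 0.648
```

Run:
```python
from h import *; now(); plan([.4934,-.3972,.172],16.5)
```

```text
t 10.7 pos [ 0.4849 -0.281   0.174 ] yaw 11.43 zdir [ 0.003 -0.001 -1.   ] w 0.648 F [ 1.  -0.1 -2.2] q [ 0.57  0.38 -0.19  1.9   0.09  0.87 -1.04]
plan [0.4934, -0.3972, 0.172] 16.5 turn [ 0.11 -0.17 -5.07] shift cm [-1.47 11.56  0.22] rows>= 2.0
```

Call:
carry_out(moves=[[[0, 0, -2.5], [-0.8, 6, 0.2], 4.5], [[0, 0, -5.1], [-1.5, 11.6, 0.2], 4.5], [[0, 0, -5.1], [-1.5, 11.6, 0.2], 4.5], [[0, 0, -5.1], [-1.5, 11.6, 0.2], 4.5]])

```text
t: 11.2
eef_pos: [0.491, -0.397, 0.1699]
tool_rot: [-0.0, 0.99, 0.14, -0.0]
contact_force: [0.2, 1.2, -2.5]
gripper_width: 0.65
```

Run:
```python
from h import *; import pickle
now(); ci=bot.camera_info('wrist'); a=bot.read_camera('wrist')
pickle.dump(ci,open('w4.pkl','wb'));save('w4.png',a)
b=bot.read_camera('top'); 
c=a[60:460,110:530]; c=cv2.resize(c,None,fx=1.5,fy=1.5,interpolation=cv2.INTER_CUBIC); save('w4c.png',c)
```

```text
t 11.2 pos [ 0.491  -0.397   0.1699] yaw 16.1 zdir [-0.     0.001 -1.   ] w 0.65 F [ 0.2  1.2 -2.5] q [ 0.71  0.49 -0.17  1.73  0.1   0.93 -0.79]
```

View pics/w4c.png

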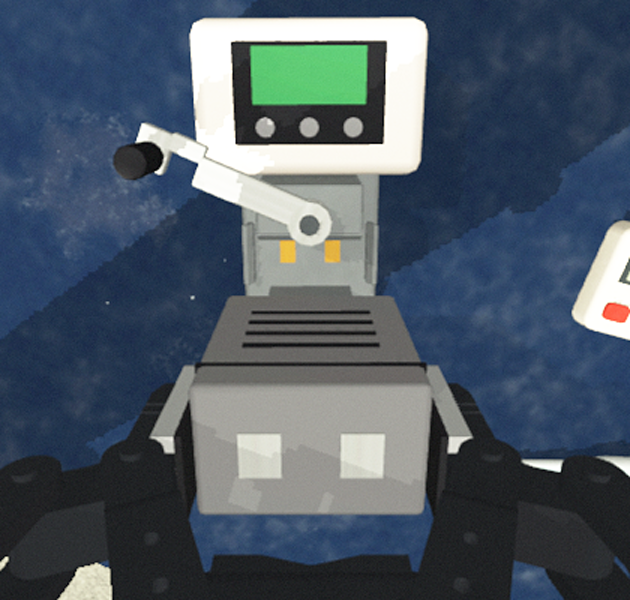

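The pack hangs level in the grip. Its top marks are at crop (259,456) and (362,456), its top edges at rows 382 and 514, and the pivot is at (308,223). I measure the pack and dock from this one picture.

Run:
```python
from h import *; import pickle
ci=pickle.load(open('w4.pkl','rb')); f=lambda c:np.array(c)/1.5+[110,60]
zt=.1699+.064-.0475
for nm,c,z in (('sq',[(259,456),(362,456)],zt),('corn',[(190,382),(430,382),(426,514),(200,514)],zt),('piv',[(308,223)],.085),('house',[(191,20),(427,20),(420,173),(197,170)],.06),('botRear',[(228,297),(388,299)],zt-.064)):
    q=unproj(f(c),z,ci); print(nm,q[:,:2].round(4).tolist(),q.mean(0).round(4))
    if len(q)>1: e=q[0]-q[1]; print('  yaw',np.degrees(np.arctan2(e[1],e[0]))-90,np.linalg.norm(e))
o=bot.get_obs(); print(rot(o['tool_rot']).inv().apply(unproj(f([(310.5,456)]),zt,ci)[0]-[.491,-.397,.1699]))
```

```text
sq [[0.4868, -0.3865], [0.4935, -0.4096]] [ 0.4901 -0.3981  0.1864]
  yaw 16.064889172344095 0.024000250878519834
corn [[0.5012, -0.367], [0.516, -0.4183], [0.4821, -0.4295], [0.467, -0.3769]] [ 0.4916 -0.3979  0.1864]
  yaw 16.07253135649748 0.05335101400772218
piv [[0.5224, -0.3878]] [ 0.5224 -0.3878  0.085 ]
house [[0.5822, -0.323], [0.6078, -0.4116], [0.5512, -0.4289], [0.5262, -0.3378]] [ 0.5669 -0.3753  0.06  ]
  yaw 16.101787735783745 0.09227594748308575
botRear [[0.4984, -0.367], [0.5126, -0.4187]] [ 0.5055 -0.3928  0.1224]
  yaw 15.320253579395896 0.053575446118796693
[-0.00111303  0.00077235 -0.01650095]
```

Call:
carry_out(moves=[[[0, 0, 0], [0.3, 0, 1.5], 4.5], [[0, 0, 0], [0.3, 0, 3.5], 4.5], [[0, 0, 0], [0.3, 0, 4.3], 4.5], [[0, 0, 0], [0.3, 0, 4.3], 4.5], [[0, 0, 0], [0.3, 0, 4.3], 4.5]])

```text
t: 11.92
eef_pos: [0.4944, -0.3969, 0.1271]
tool_rot: [0.0, 0.99, 0.14, 0.0]
contact_force: [-0.5, -0.3, -2.1]
gripper_width: 0.65
```

Run:
```python
from h import *; now(); plan([.4942,-.3960,.128],16.1)
```

```text
t 11.93 pos [ 0.4944 -0.3969  0.1271] yaw 16.12 zdir [ 0.001 -0.    -1.   ] w 0.65 F [-0.5 -0.3 -2.1] q [ 0.7   0.55 -0.16  1.75  0.11  0.85 -0.81]
plan [0.4942, -0.396, 0.128] 16.1 turn [ 0.03 -0.02  0.02] shift cm [ 0.   -0.09 -0.09] rows>= 1.0
```

Call:
carry_out(moves=[[[0, 0, 0], [0, -0.08, 0.8], 4.5], [[0, 0, 0], [0, -0.08, 1.6], 4.5], [[0, 0, 0], [0, -0.08, 2.4], 4.5], [[0, 0, 0], [0, -0.08, 3.2], 4.5], [[0, 0, 0], [0, -0.08, 3.2], 4.5]])

```text
t: 12.55
eef_pos: [0.4934, -0.3955, 0.0939]
tool_rot: [-0.001, 0.99, 0.14, -0.001]
contact_force: [-0.3, -0.1, -1.5]
gripper_width: 0.646
```

Run:
```python
from h import *; now()
```

```text
t 12.55 pos [ 0.4934 -0.3955  0.0939] yaw 16.13 zdir [-0.001  0.001 -1.   ] w 0.646 F [-0.3 -0.1 -1.5] q [ 0.69  0.59 -0.16  1.77  0.12  0.79 -0.81]
```

Call:
carry_out(moves=[[[0, 0, 0], [0, 0, 0.9], 4.5], [[0, 0, 0], [0, 0, 1.8], 4.5], [[0, 0, 0], [0, 0, 2.6], 4.5], [[0, 0, 0], [0, 0, 3.4], 4.5], [[0, 0, 0], [0, 0, 3.4], 4.5]])

```text
t: 13.18
eef_pos: [0.4935, -0.3955, 0.0599]
tool_rot: [-0.001, 0.99, 0.14, -0.001]
contact_force: [-0.6, 0.3, -2.0]
gripper_width: 0.646
```

Run:
```python
from h import *; now()
```

```text
t 13.18 pos [ 0.4935 -0.3955  0.0599] yaw 16.13 zdir [-0.001  0.001 -1.   ] w 0.646 F [-0.6  0.3 -2. ] q [ 0.69  0.63 -0.15  1.79  0.13  0.73 -0.82]
```

Call:
carry_out(moves=[[[0, 0, 0], [0, 0, 0.1], 4.5], [[0, 0, 0], [0, 0, 0.2], 4.5], [[0, 0, 0], [0, 0, 0.3], 4.5], [[0, 0, 0], [0, 0, 0.3], 4.5]])

```text
t: 13.68
eef_pos: [0.4942, -0.396, 0.0587]
tool_rot: [0.0, 0.99, 0.14, 0.0]
contact_force: [-2.9, 1.1, 5.5]
gripper_width: 0.65
```

Run:
```python
from h import *; now()
```

```text
t 13.68 pos [ 0.4942 -0.396   0.0587] yaw 16.12 zdir [ 0.001 -0.    -1.   ] w 0.65 F [-2.9  1.1  5.5] q [ 0.69  0.63 -0.15  1.79  0.13  0.73 -0.82]
```

Call:
carry_out(moves=[[[0, 0, 0], [0, 0, 0.1], 8.5], [[0, 0, 0], [0, 0, 0.1], 8.5], [[0, 0, 0], [0, 0, 0.1], 8.5], [[0, 0, 0], [0, 0, -0.2], 8.5]])

```text
t: 14.18
eef_pos: [0.4938, -0.3958, 0.0597]
tool_rot: [-0.0, 0.99, 0.14, -0.0]
contact_force: [0.0, -0.7, -0.2]
gripper_width: 0.998
```

Call:
carry_out(moves=[[[0, 0, 0], [0, 0, -4], 8.5], [[0, 0, 0], [0, 0, -9], 8.5], [[0, 0, 0], [0, 0, -14], 8.5], [[0, 0, 0], [0, 0, -15], 8.5], [[0, 0, 0], [0, 0, -15], 8.5]])

```text
t: 14.8
eef_pos: [0.494, -0.396, 0.2103]
tool_rot: [0.0, 0.99, 0.14, 0.0]
contact_force: [-0.2, -0.4, -1.2]
gripper_width: 0.998
```

Run:
```python
from h import *; import pickle
now(); ci=bot.camera_info('wrist'); a=bot.read_camera('wrist')
pickle.dump(ci,open('w5.pkl','wb'))
c=a[80:290,190:420]; save('w5c.png',cv2.resize(c,None,fx=2.8,fy=2.8,interpolation=cv2.INTER_CUBIC))
for l in ('pack_center','hook_knob'):
  for r in bot.silhouettes(l,'wrist'):
        c=r['location']; print(l,round(r['score'],2),np.round(c),r['region'].sum(),unproj(c,.074,ci).round(4))
```

```text
t 14.8 pos [ 0.494  -0.396   0.2103] yaw 16.12 zdir [ 0.001 -0.001 -1.   ] w 0.998 F [-0.2 -0.4 -1.2] q [ 0.71  0.45 -0.17  1.69  0.09  1.01 -0.79]
pack_center 0.7 [318. 235.] 3795 [[ 0.4966 -0.3974  0.074 ]]
hook_knob 0.95 [271. 179.] 2475 [[ 0.5274 -0.3539  0.074 ]]
```

View pics/w5c.png

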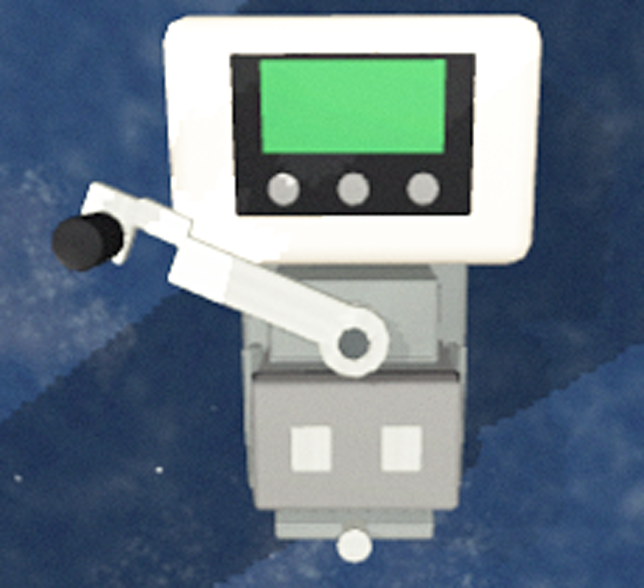

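The pack is fully seated: its top marks are square to the dock and it sits between the cheeks. The knob top is at crop (78,243). Next I measure the knob and plan the arc.

Run:
```python
from h import *; import pickle
ci=pickle.load(open('w5.pkl','rb')); f=lambda c:np.array(c)/2.8+[190,80]
q=unproj(f([(311,448),(401,448)]),.074,ci); print('pack',q.mean(0))
P=unproj(f((354,343)),.086,ci)[0]; k=unproj(f((78,243)),.107,ci)[0]; k2=unproj(f((106,237)),.085,ci)[0]; print('piv',P,'knob',k,k2)
D=np.array([.4932,-.3970]); th=np.radians(16.1); X=np.array([np.cos(th),np.sin(th)]);Y=np.array([-X[1],X[0]])
pv=D+.03*X; d=k[:2]-pv; print('r',np.linalg.norm(d)); a0=np.arctan2(d@Y,-(d@X)); print('a',a0)
kp=lambda a:pv+.066*(-np.cos(a)*X+np.sin(a)*Y)
plan([*kp(a0),.16],16.1)
r=rot(bot.get_obs()['tool_rot'])
for a in np.r_[np.linspace(a0,0,11),-.03,-.06]:
    print(round(a,2),np.round(r.inv().apply(np.r_[kp(a)-kp(a0),0])*100,2)[:2])
```

```text
pack [ 0.49270219 -0.39774209  0.074     ]
piv [ 0.52198596 -0.3887207   0.086     ] knob [ 0.5303796  -0.32331519  0.107     ] [ 0.53000418 -0.32451444  0.085     ]
r 0.0658973268921801
a 1.9789433796760751
plan [np.float64(0.5303926181186588), np.float64(-0.3232133490402842), 0.16] 16.1 turn [-0.14  0.12  0.03] shift cm [ 5.6  -5.87  4.8 ] rows>= 2.0
1.98 [0. 0.]
1.78 [-1.24 -0.4 ]
1.58 [-2.54 -0.54]
1.39 [-3.84 -0.43]
1.19 [-5.09 -0.07]
0.99 [-6.24  0.54]
0.79 [-7.26  1.36]
0.59 [-8.09  2.36]
0.4 [-8.71  3.51]
0.2 [-9.09  4.76]
0.0 [-9.22  6.05]
-0.03 [-9.22  6.25]
-0.06 [-9.21  6.45]
```

Call:
carry_out(moves=[[[0, 0, 0], [3, -3, 2], 5], [[0, 0, 0], [5.6, -5.85, 4], 5], [[0, 0, 0], [5.6, -5.85, 7], 5], [[0, 0, 0], [5.6, -5.85, 10], 5], [[0, 0, 0], [5.6, -5.85, 10], 5]])

```text
t: 15.58
eef_pos: [0.529, -0.3228, 0.1062]
tool_rot: [-0.002, 0.99, 0.14, -0.003]
contact_force: [-0.4, -0.2, 0.4]
gripper_width: 0.583
```

Call:
carry_out(moves=[[[0, 0, 0], [0, 0, 0], 0.5], [[0, 0, 0], [0, 0, 0], 0.5], [[0, 0, 0], [0, 0, 0], 0.5], [[0, 0, 0], [0, 0, 0], 0.5]], newtons=20)

```text
t: 16.08
eef_pos: [0.5327, -0.3218, 0.1111]
tool_rot: [-0.001, 0.99, 0.141, 0.001]
contact_force: [-0.5, 5.9, 2.3]
gripper_width: 0.125
```

Run:
```python
from h import *; now()
```

```text
t 16.07 pos [ 0.5327 -0.3218  0.1111] yaw 16.21 zdir [ 0.002  0.002 -1.   ] w 0.125 F [-0.5  5.9  2.3] q [ 0.58  0.55 -0.18  1.79  0.13  0.81 -0.95]
```

Call:
carry_out(moves=[[[0, 0, 0], [-0.6, -0.2, 0], 0.5], [[0, 0, 0], [-1.25, -0.4, 0], 0.5], [[0, 0, 0], [-2.55, -0.55, 0], 0.5], [[0, 0, 0], [-3.85, -0.45, 0], 0.5], [[0, 0, 0], [-5.1, -0.05, 0], 0.5]])

```text
t: 16.7
eef_pos: [0.4823, -0.3337, 0.1109]
tool_rot: [-0.002, 0.99, 0.142, -0.0]
contact_force: [-3.6, 10.8, 7.5]
gripper_width: 0.124
```

Run:
```python
from h import *; now()
```

```text
t 16.7 pos [ 0.4823 -0.3337  0.1109] yaw 16.3 zdir [-0.001  0.005 -1.   ] w 0.124 F [-3.6 10.8  7.5] q [ 0.64  0.51 -0.19  1.87  0.12  0.78 -0.89]
```

Call:
carry_out(moves=[[[0, 0, 0], [-1.15, 0.6, 0], 0.5], [[0, 0, 0], [-2.15, 1.4, 0], 0.5], [[0, 0, 0], [-3, 2.4, 0], 0.5], [[0, 0, 0], [-3.6, 3.55, 0], 0.5], [[0, 0, 0], [-4, 4.8, 0], 0.5]])

```text
t: 17.32
eef_pos: [0.454, -0.395, 0.1103]
tool_rot: [-0.001, 0.99, 0.14, -0.002]
contact_force: [-0.5, 1.5, 0.2]
gripper_width: 0.127
```

Call:
carry_out(moves=[[[0, 0, 0], [-0.1, 0.65, 0], 0.5], [[0, 0, 0], [-0.12, 1.2, 0], 0.5], [[0, 0, 0], [-0.12, 1.4, 0], 0.5], [[0, 0, 0], [-0.12, 1.5, 0], 0.5], [[0, 0, 0], [-0.12, 1.5, 0], 0.5]])

```text
t: 17.95
eef_pos: [0.4575, -0.4068, 0.1101]
tool_rot: [-0.003, 0.99, 0.14, -0.003]
contact_force: [-11.7, 10.6, 9.5]
gripper_width: 0.127
```

Run:
```python
from h import *; now()
D=np.array([.4932,-.3970]); th=np.radians(16.1); X=np.array([np.cos(th),np.sin(th)]);Y=np.array([-X[1],X[0]])
d=bot.get_obs()['eef_pos'][:2]-D-.03*X; print(d@X,d@Y)
```

```text
t 17.95 pos [ 0.4575 -0.4068  0.1101] yaw 16.15 zdir [-0.006  0.005 -1.   ] w 0.127 F [-11.7  10.6   9.5] q [ 0.75  0.54 -0.17  1.81  0.12  0.81 -0.77]
-0.06697035373886631 0.0005107745295294594
```

Call:
carry_out(moves=[[[0, 0, 0], [0, 0, 0], 4], [[0, 0, 0], [0, 0, 0], 4], [[0, 0, 0], [0, 0, 0], 4], [[0, 0, 0], [0, 0, -3], 4], [[0, 0, 0], [0, 0, -8], 4]])

```text
t: 18.58
eef_pos: [0.4595, -0.4092, 0.1891]
tool_rot: [-0.001, 0.99, 0.14, -0.001]
contact_force: [0.3, -0.9, 1.0]
gripper_width: 0.47
```

Call:
carry_out(moves=[[[0, 0, 0], [2, 0, -3], 4], [[0, 0, 0], [4, 0, -4], 4], [[0, 0, 0], [4, 0, -4], 4], [[0, 0, 0], [4, 0, -4], 4]])

```text
t: 19.08
eef_pos: [0.4975, -0.399, 0.2289]
tool_rot: [-0.0, 0.99, 0.14, -0.001]
contact_force: [-0.0, -0.7, 0.2]
gripper_width: 0.469
```

Run:
```python
from h import *; import pickle
now(); ci=bot.camera_info('wrist'); a=bot.read_camera('wrist')
pickle.dump(ci,open('w6.pkl','wb')); save('w6.png',a)
c=a[80:320,180:460]; save('w6c.png',cv2.resize(c,None,fx=2.5,fy=2.5,interpolation=cv2.INTER_CUBIC))
for r in bot.silhouettes('hook_knob','wrist'): print(r['score'],r['location'])
```

```text
t 19.07 pos [ 0.4975 -0.399   0.2289] yaw 16.09 zdir [-0.002  0.    -1.   ] w 0.469 F [-0.  -0.7  0.2] q [ 0.72  0.44 -0.19  1.66  0.09  1.05 -0.79]
0.92 [308.9, 237.7]
0.5 [501.3, 236.9]
```

View pics/w6c.png

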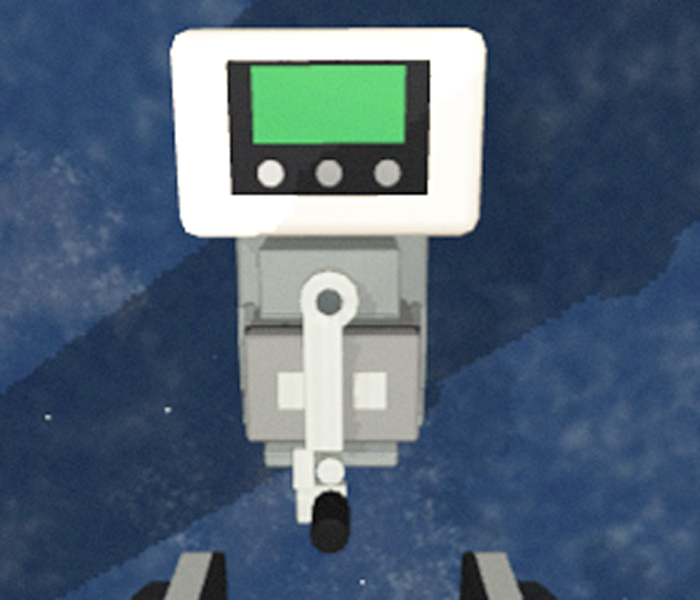

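The hook lies along the dock axis over the pack: pivot at crop (329,300), stud (330,470) in the recess, knob top ≈(330,536). I compute the angle as a check.

Run:
```python
from h import *; import pickle
ci=pickle.load(open('w6.pkl','rb')); f=lambda c:np.array(c)/2.5+[180,80]
th=np.radians(16.1); X=np.array([np.cos(th),np.sin(th)]);Y=np.array([-X[1],X[0]])
P=unproj(f((329,300)),.085,ci)[0][:2]; k=unproj(f((330,536)),.107,ci)[0][:2]; s=unproj(f((330,470)),.085,ci)[0][:2]
pk=unproj(f([(291,391),(370,391)]),.074,ci).mean(0)
for n,v in(('knob',k-P),('stud',s-P)): print(n,np.linalg.norm(v),'angle',np.arctan2(v@Y,-(v@X)))
print(P,pk)
```

```text
knob 0.06650065564069434 angle -0.004192798083689969
stud 0.05408235753188968 angle -0.0011712818449763779
[ 0.52227541 -0.38862188] [ 0.49219361 -0.39749901  0.074     ]
```

Hook angle is about 0, the pack is within 1 mm of the dock's centre, and the arm is clear. Handing in.

```bash
python3 -c "
from h import *; now(); print(bot.hand_in())"
```

```text
t 19.18 pos [ 0.4972 -0.3991  0.2287] yaw 16.05 zdir [-0.002  0.001 -1.   ] w 0.474 F [ 0.3  0.6 -0.2] q [ 0.72  0.44 -0.19  1.66  0.09  1.05 -0.79]
the job is handed in; nothing more can be done
None
```

I handed the job in at 19.2 s of the 70 s allowed. The pack is in the dock and the hook is closed over it, but the hand-in gives no verdict.

- **What I did:** I lifted the pack from the cradle by its broad faces and stood it on the bare worktop. I let go and took it again by its narrow faces. Then I lowered it into the dock until it touched the floor, and swung the hook by its knob until it met its stop.
- **Pack in the dock:** the last wrist picture puts the pack's centre about 1 mm from my estimate of the dock's centre. It touched down 10.1 mm higher than on the worktop, against the 10 mm dock floor.
- **Hook:** the picture shows the stud in the recess and a hook angle of about 0.00 rad. The gripper's last position on the knob gave about 0.01 rad.
- **Robot:** it was clear of everything at hand-in, with the tool about 0.23 m up and only noise on the force reading.
- **Checks that failed or were not made:** none failed or disagreed. I did not re-measure the two cells and the timer at the end, but the arm never went near them at low height.

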